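Set a taper feeler under a sprung plunger by drag and lock it

ROBOT

A 6-joint arm with a two-finger parallel gripper is mounted at the origin on the work surface. World frame = base frame: x ahead of the robot, y to its left, z up, the work surface at z = 0. Lengths are in m, angles in rad, forces in N, time in s.
With the tool pointing down it reaches from about 0.3 to 0.775 m from the base axis. Payload 14.6 kg.
Tool frame: the origin (TCP) lies where the fingers leave the gripper's body, on its centre line; the fingertips stand 97 mm ahead of it and the grasp point (between the pads) lies 78 mm ahead of it; z points along the fingers, y is the line along which they close (so a half turn about z gives the same grasp; the last joint's range is limited). The gripper opens to 94 mm and grips with 3 to 60 N. Pads are 16 mm wide; open, the fingers measure 119 mm over their backs; the gripper's body (75 mm by 177 mm) begins 78 mm behind the grasp point.
Start: joints at [-0.067, 0.3, 1.521, -0, 1.321, -0.067], TCP at [0.55, -0, 0.303] pointing down, gripper open.
Joint ranges: [-3.03, 3.03], [-0.79, 2.21], [0.23, 2.52], [-1.04, 4.18], [0, 3.07], [-2.55, 2.55]. Speed limits (rad/s): [2.22, 2.22, 2.57, 3.14, 3.14, 3.14].

INTERFACE

Orientations are given as a unit quaternion [x, y, z, w].
In Python, from workcell import * gives the robot as it stands. The module is installed in compiled form; this text tells all that it offers.
- The arm moves only by the tool carry_out, never from a script. Its argument "motion" is a list of rows, each a list of 2 entries, a list of its own where there are three numbers: the shift along the world's x, y, z in cm, then the turn, a rotation vector about the world's x, y, z in rad. In form: [[[tx, ty, tz], [wx, wy, wz]], ...]. A call has 1 to 12 rows; each row is the pose to reach, as a shift and turn from the pose commanded when the call began; what a row does not reach only later rows make up. A row lasts 1/8 s, in which the tool goes at most 62.5 mm and 10.7 degrees, less where a joint would pass 70% of its speed; a pose out of reach is approached as far as the arm can. A call with a gripper value outside its range is refused whole. "hand" is the finger opening in cm, from 0 to 9.4, set as the call begins (left out, the last holds). The fingers move at their own pace and stop on an object; the grip force is fixed at half the most. Time passes only in rows, so rows that repeat a pose let the fingers close. It gives the time, the measured TCP pose, the force, the opening and the grip force at its end, in the units of the state.
- observe(): the state, without advancing time (a new reading comes with each control period).
- grab_frame(name): name is "scene" or "side" or "wrist"; returns a dict with "pixels" (420x560x3 uint8, red, green, blue), "vfov" (degrees; the focal length in pixels is half the picture's height over the tangent of half this angle, whatever the lens; pixels are square), "cx", "cy" (the principal point, pixels), "camera_from_world" (4x4, takes a point from world to camera coordinates); the wrist camera has in their place "mount" (4x4, takes a point from camera to tool coordinates, whose origin is the TCP and whose axes are the flange's). Camera axes: x right, y down, z forward; pixel columns grow to the right and rows downward; lengths in m; the calibration is good to about 2 mm. A picture is of the moment at which its call begins: read the wrist's pose just before it. There is no depth.
- job_done(): hands the job in; it is judged then, once.
The state is a dict: "t": time; "qpos": joint angles; "qd": joint speeds; "tau": joint torques, N m; "tool_pos": TCP position; "eef_rot": TCP orientation; "force": force on the tool from outside, world axes, zero at the start; "moment": the same for the moment, N m; "finger_gap": finger opening in m; "finger_force": force on a finger pad.
Only numpy, scipy, OpenCV 4.12 (cv2) and the standard library are available. Lean on these libraries where they do the work, as an engineer would, in place of code of your own. Each camera call takes 0.05 s, during which the arm holds its last target. There are 200 camera calls.

TASK

Pick up the steel taper feeler by its upright black handle and slide it, thin end first and flat on the bed without pressing down on it, under the sprung plunger of the blue gap stand until it drags with about 10 newtons, never forcing it, and let go of it there. Then push the lock lever on top of the stand fully over to its other side. Leave the spray can where it stands.

Things in the scene. Friction and masses are not known exactly. Their poses are not given: they have to be found in the camera images.
- feeler: Loose steel taper feeler, 180 g, lying flat; 26 mm wide, from x = -20 to +150 mm. Origin: on its flat underside, below the handle's centre; x axis points along the blade to the thin nose, z up. 12 mm thick from x = -20 to +70 mm, then the upper face slopes evenly (1 in 8) to 2 mm at the nose.
- grip (a point): Middle of the feeler's handle, 40 mm above the underside. The handle is an upright black block, 34 mm along the blade, 14 mm across it, its top 61 mm above the underside; grip it across its 14 mm. The 12 mm thick, 26 mm wide blade passes beneath it.
- nose (a point): Middle of the feeler's thin front edge, on the underside (150 mm ahead of the feeler's origin).
- stand: Fixed gap stand. Origin: on the table, below the plunger's axis; x axis: the way the feeler is slid in, z up. Steel bed, upper face z = 20 mm, x = -150 to +80, y = -63 to +63 mm. A blue gantry straddles it: posts at y = +-50 mm (80 mm clear between them), beam x = -22 to +22, z = 76 to 114 mm. From it a plunger hangs over the bed.
- bed (a point): Point on the bed under the plunger: round steel, 20 mm across, domed foot, at rest 4 to 9.5 mm over the bed, differently each time, not measured. 2 N lifts it, then 5 N more per mm; drag grows about 0.8 N per mm of slide. Pressing the feeler on the bed adds false drag; held 1 mm clear of the bed, it drops and loses drag when let go. Lying flat, it stays put.
- lock (a joint): Lock lever, a steel stick with a 26 mm black ball end, on a dark block (50 x 70 mm, top 139 mm above the table) on the beam's middle; swings sideways in the stand's y-z plane about a pivot 136 mm above the table. 0 = leaning 0.5 rad to the stand's +y side, 1.0 = leaning 0.5 rad to its -y side (fully over). Stays where left, starts at 0 to 0.15.
- lock_tip (a point): Centre of the lock lever's ball end, 80 mm from its pivot.
- can: Spray can, 54 mm across, 150 mm tall, standing on the table. Origin: centre of its base. Leave it alone.
Mind the look-alikes: they are no part of the job. Leave any green look-alike of the feeler alone.

How it is judged:
On the way, in this order (a step that is already met when the one before it is completed fails the run):
1. the feeler is lifted off the table (height (world z) of feeler above 0.015 m), for 0.1 s.
2. the feeler lies flat on the bed under the plunger with the right drag, and has been let go (contact force between feeler and stand between 7.5 and 22 N and x of nose in the frame of stand above 0.015 m and height (world z) of feeler above 0.018 m and angle between feeler's own z axis and vertical below 0.06 rad and contact force between the fingers and feeler below 0.1 N), for 0.2 s.
3. the lock lever is pushed over (value of joint lock above 0.85 rad), for 0.2 s.
At the end, for the whole second after the job is handed in: the feeler lies still and flat on the bed, nose at least 15 mm past the plunger's axis, squeezed so that its contact forces with the stand (plunger on top plus bed below) add up to 7.5 to 22 N (a drag of some 5 to 12 N, not pressed down), and the lock lever is over past 0.85 rad (contact force between feeler and stand between 7.5 and 22 N and x of nose in the frame of stand above 0.015 m and height (world z) of feeler above 0.018 m and angle between feeler's own z axis and vertical below 0.06 rad and linear speed of feeler below 0.01 m/s and value of joint lock above 0.85 rad); the robot touches nothing.
It fails at once if the feeler is forced: its contact forces with the stand add up to over 40 N (contact force between feeler and stand above 40 N).
It fails at once if the spray can is knocked (distance of can from where it was at the start of the episode above 0.03 m or angle between can's own z axis and vertical above 0.3 rad).
It also fails if it takes over 72 s, if anything falls off the work surface, if the arm or the gripper's body presses on something with over 40 N, if the wrist force passes 120 N, or if a joint passes its speed limit or range.

## Working session

There is one attempt and no reset: what is moved stays moved. The work goes in short steps, Python scripts to look and compute and a tool call to move; the robot and the scene stay as the last step left them, time stands still between calls to the robot, and variables do not carry over. Pictures are saved under pics/ and viewed, at most 10 in all, crops included, and the job is handed in when it is done.

Besides the shell and the picture viewer there is one more tool, called after "Emit:" by a JSON object that holds its "fn" and its "kwargs", one argument or row to a line. carry_out: Moves the arm, as the interface text tells. Its arguments: {"type":"object","properties":{"motion":{"type":"array","items":{"type":"array"}},"hand":{"type":"number"}},"required":["motion"]}

```bash
mkdir -p pics; cat > h.py <<'E'
from workcell import *
import numpy as np, cv2
from scipy.spatial.transform import Rotation as R
def grab(n):
    s=observe(); f=grab_frame(n); f['img']=cv2.cvtColor(np.asarray(f['pixels']),cv2.COLOR_RGB2BGR)
    h=f['img'].shape[0]; f['f']=h/2/np.tan(np.radians(f['vfov'])/2)
    if 'mount' in f:
        T=np.eye(4);T[:3,:3]=R.from_quat(s['eef_rot']).as_matrix();T[:3,3]=s['tool_pos']
        f['wc']=T@np.array(f['mount'])
    else: f['wc']=np.linalg.inv(np.array(f['camera_from_world']))
    return f
def ray(f,u,v):
    d=f['wc'][:3,:3]@np.array([(u-f['cx'])/f['f'],(v-f['cy'])/f['f'],1]); return f['wc'][:3,3],d/np.linalg.norm(d)
def onz(f,u,v,z):
    o,d=ray(f,u,v); return o+d*(z-o[2])/d[2]
def proj(f,p):
    c=np.linalg.inv(f['wc'])@np.append(p,1); return c[:2]/c[2]*f['f']+[f['cx'],f['cy']]
def tri(f,a,g,b):
    o1,d1=ray(f,*a);o2,d2=ray(g,*b)
    t=np.linalg.lstsq(np.c_[d1,-d2],o2-o1,rcond=None)[0]; p,q=o1+t[0]*d1,o2+t[1]*d2
    return (p+q)/2,np.linalg.norm(p-q)
E
python3 - <<'E'
from h import *
fs=[grab(n) for n in('scene','side','wrist')]
for n,f in zip('abc',fs): cv2.imwrite(f'pics/{n}.png',f['img']); print(f['wc'].round(3).tolist(),f['f'])
print(observe())
E
```

```text
[[-0.355, 0.616, -0.703, 1.147], [0.935, 0.249, -0.253, 0.125], [0.019, -0.747, -0.664, 0.709], [0.0, 0.0, 0.0, 1.0]] 415.6236740918896
[[0.969, -0.185, 0.164, 0.418], [-0.247, -0.754, 0.609, -0.602], [0.011, -0.63, -0.776, 0.802], [0.0, 0.0, 0.0, 1.0]] 408.7479852121799
[[1.0, -0.001, -0.001, 0.55], [-0.001, -0.967, -0.254, 0.074], [-0.0, 0.254, -0.967, 0.385], [0.0, 0.0, 0.0, 1.0]] 291.66461580438806
{'t': 0.15, 'qpos': array([-6.66190536e-02,  3.00329245e-01,  1.52142104e+00,  1.78683610e-05,
        1.32068893e+00, -6.65701843e-02]), 'qd': array([ 0.00147479, -0.00150469, -0.00303366,  0.00165841, -0.00033886,
        0.00015797]), 'tau': array([-2.50185103e-04, -5.31960297e+01, -3.52822959e+01,  7.07691838e-02,
        2.35654798e-02, -3.66386917e-05]), 'tool_pos': array([ 5.49891717e-01, -3.17924938e-06,  3.02231811e-01]), 'eef_rot': array([ 7.07125562e-01,  7.07087873e-01, -2.72211403e-04, -3.24259569e-04]), 'force': array([-0.3511416 ,  0.37361854,  0.50230583]), 'moment': array([ 0.01946948, -0.003662  ,  0.0149117 ]), 'finger_force': 0.0, 'finger_gap': 0.09364245928332224}
```

View pics/a.png

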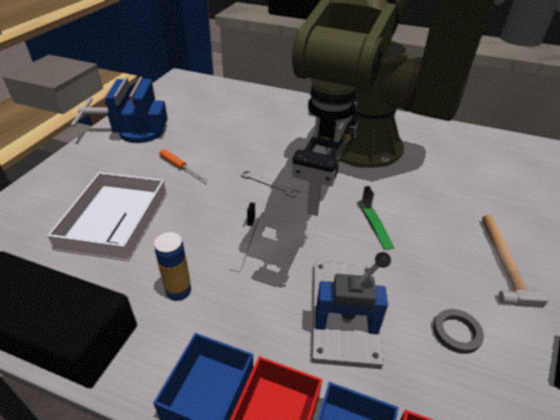

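View pics/b.png

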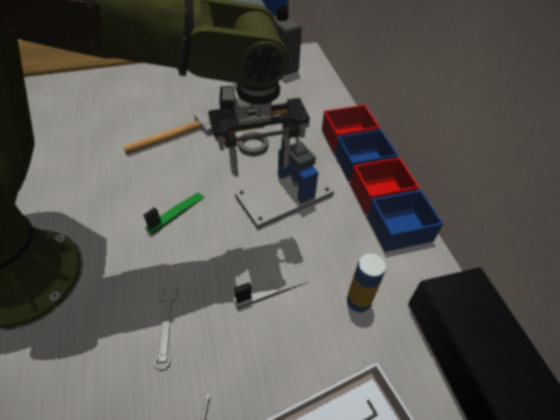

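Scene view: the steel feeler's black handle is at about (251,212) and its blade runs to about (240,270). The green look-alike is at (370,200)–(390,245). The stand is at (350,310) with its lever ball at (382,260), and the can is at (173,267). In the side view the feeler handle is at (243,292) with its nose at (307,283), green is at (152,217), the stand at (290,180) and the can at (367,283). The steel feeler with the black handle fits the description because its blade isn't green. I'll confirm it in enlarged crops.

```bash
python3 - <<'E'
import cv2,numpy as np
a=cv2.imread('pics/a.png');b=cv2.imread('pics/b.png')
def c(i,x,y,w,h): return cv2.resize(i[y:y+h,x:x+w],(400,300),interpolation=cv2.INTER_CUBIC)
m=np.vstack([np.hstack([c(a,205,195,100,75+0),c(b,225,255,100,75)]),np.hstack([c(a,280,245,160,120),c(b,225,125,132,99)])])
cv2.imwrite('pics/m1.png',m)
E
```

```text
(no output)
```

View pics/m1.png

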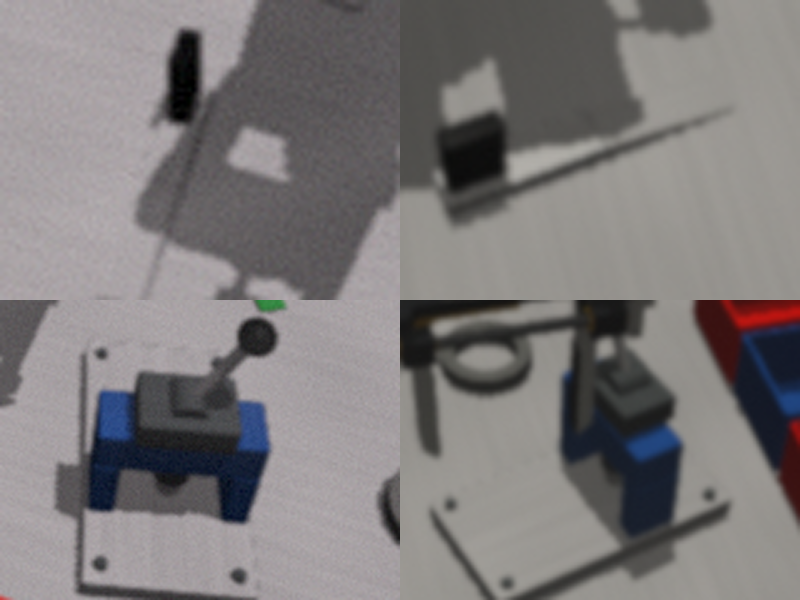

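View pics/c.png

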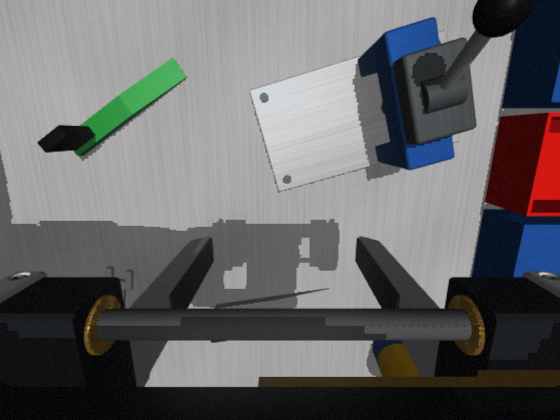

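The enlarged crop confirms it: steel blade with a black handle (scene (252,205), side (243,287)), its nose at side (308,282). The wrist view shows the bed's front corners at (250,92) and (279,191), the feeler's nose at (329,289), and the lever leaning up and to the right (+y).

```bash
cat > m.py <<'E'
from h import *
S,D,W=[grab(n) for n in('scene','side','wrist')]
c1,c2=onz(W,250,92,.02),onz(W,279,191,.02)
print('bed front corners W',c1,c2,np.linalg.norm(c1-c2))
print('D corners',onz(D,235.6,194.3,.02),onz(D,257.5,225,.02),onz(D,333.9,192.7,.02))
print('S corners', onz(S,314,265,.02),onz(S,312,357.8,.02))
e=(c1-c2)/np.linalg.norm(c1-c2); x=np.array([e[1],-e[0],0]); print('x',x,'ang',np.arctan2(x[1],x[0]),'org',(c1+c2)/2+.15*x)
print('handle top',tri(S,(252.2,204.5),D,(242.75,287)))
print('nose W,D',onz(W,329,289,0),onz(D,308.2,281.7,0))
print('ball',tri(S,(382.5,259.8),W,(500,8)))
print('can base', onz(D,362,303,0), onz(S,176,294,0))
E
python3 m.py
```

```text
bed front corners W [0.51061861 0.12067908 0.02      ] [0.54390022 0.00306868 0.02      ] 0.12222876952184081
D corners [0.51024265 0.11146114 0.02      ] [ 5.42562104e-01 -3.11010568e-04  2.00000000e-02] [0.75962767 0.0564821  0.02      ]
S corners [0.55305813 0.00479071 0.02      ] [0.76346264 0.06451333 0.02      ]
x [0.96221537 0.27228951 0.        ] ang 0.27577164439280777 org [0.67159172 0.1027173  0.02      ]
handle top (array([ 0.46787688, -0.18058165,  0.06364503]), np.float64(0.007274235073931047))
nose W,D [ 0.61619703 -0.14707501  0.        ] [ 0.62003434 -0.16992776  0.        ]
ball (array([0.66433976, 0.13746698, 0.20884973]), np.float64(0.0002511210431943091))
can base [ 0.71760255 -0.2485423   0.        ] [ 0.71868233 -0.24349778  0.        ]
```

Emit:
{"fn": "carry_out", "kwargs": {
  "motion": [
    [[0,-1.5,0],[0,0,0.17]],
    [[0.5,-3,0],[0,0,0.34]],
    [[1,-5,0],[0,0,0.51]],
    [[2,-7,0],[0,0,0.68]],
    [[3,-9,0],[0,0,0.85]],
    [[3,-11,0],[0,0,1.02]],
    [[4,-13,0],[0,0,1.19]],
    [[4,-14,0],[0,0,1.36]],
    [[5,-15,0],[0,0,1.53]],
    [[5,-16,0],[0,0,1.72]],
    [[5,-16,0],[0,0,1.72]]
  ]
}}

```text
t: 1.68
tool_pos: [0.5999, -0.1604, 0.3024]
eef_rot: [-0.074, 0.997, 0.0, -0.0]
force: [-0.6, 0.7, 0.3]
finger_gap: 0.0941
finger_force: 0.0
```

```bash
python3 - <<'E'
from h import *
f=grab('wrist'); cv2.imwrite('pics/w2.png',f['img'])
for p in [(.468,-.181,.061),(.618,-.158,0)]: print(proj(f,p))
s=observe();print(s['t'],s['tool_pos'],s['eef_rot'],s['qpos'])
E
```

```text
[283.15756718  72.62708944]
[284.00865232 203.43215565]
1.725 [ 0.59993147 -0.15999417  0.30244529] [-7.23231731e-02  9.97381232e-01  1.00039097e-04 -1.61713350e-04] [-3.19619867e-01  4.60126741e-01  1.30234467e+00  6.24778925e-05
  1.37949658e+00 -2.03520083e+00]
```

View pics/w2.png

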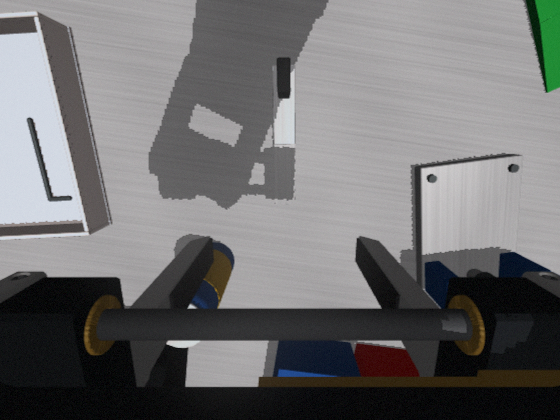

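The handle blob spans rows 57–98 at column 284, the blade is straight below it, and the nose edge is at row 199, columns 268–296. The bed's front corners are at (413,166) and (520,154).

```bash
python3 - <<'E'
from h import *
f=grab('wrist'); g=f['img'].astype(int)
m=((g.max(2)<45)).astype(np.uint8); m[130:]=0; m[:, :250]=0; m[:,320:]=0
n,l,st,c=cv2.connectedComponentsWithStats(m); i=1+st[1:,4].argmax(); print(st[i],c[i])
x,y,w,h,_=st[i]
row=[np.where(l[r]==i)[0] for r in (y+2,y+10,y+20,y+h-3)]; print([(q.min(),q.max()) for q in row])
xm=(row[0].min()+row[0].max()+1)/2 if 0 else (row[1].min()+row[1].max()+1)/2
hr=onz(f,xm,y,.061); print('rear top',hr,'front bottom',onz(f,xm,y+h,.012))
no=onz(f,282,199.5,0); print('nose',no, onz(f,268,199.5,0),onz(f,296.5,199.5,0))
d=no-hr; a=np.arctan2(d[1],d[0]); print('ang',a,'len',np.hypot(*d[:2]),'exp .167')
u=np.array([np.cos(a),np.sin(a),0]); print('handle c from nose',no-.15*u,'from rear',hr+.017*u)
c1,c2=onz(f,413,166,.02),onz(f,520.5,154,.02); e=(c1-c2);print(c1,c2,np.linalg.norm(e))
E
```

```text
[276  58  13  40 431] [282.52204176  76.50348028]
[(np.int64(277), np.int64(288)), (np.int64(277), np.int64(288)), (np.int64(277), np.int64(288)), (np.int64(278), np.int64(288))]
rear top [ 0.45455369 -0.18230349  0.061     ] front bottom [ 0.48672654 -0.17785136  0.012     ]
nose [ 0.61306599 -0.16105806  0.        ] [ 0.61578159 -0.1797779   0.        ] [ 0.61025348 -0.14167014  0.        ]
ang 0.13323612048873906 len 0.15992972779731696 exp .167
handle c from nose [ 0.46439541 -0.1809844   0.        ] from rear [ 0.47140302 -0.18004517  0.061     ]
[ 0.54300199 -0.00637502  0.02      ] [0.50971886 0.1208028  0.02      ] 0.13146087610219784
```

Emit:
{"fn": "carry_out", "kwargs": {
  "motion": [
    [[-4,-0.7,-2],[0,0,-0.01]],
    [[-8,-1.4,-4],[0,0,-0.01]],
    [[-12,-2,-6],[0,0,-0.01]],
    [[-13.2,-2.1,-8],[0,0,-0.01]],
    [[-13.2,-2.1,-11],[0,0,-0.01]],
    [[-13.2,-2.1,-14],[0,0,-0.01]],
    [[-13.2,-2.1,-16],[0,0,-0.01]],
    [[-13.2,-2.1,-17.5],[0,0,-0.01]],
    [[-13.2,-2.1,-18.4],[0,0,-0.01]],
    [[-13.2,-2.1,-18.4],[0,0,-0.01]],
    [[-13.2,-2.1,-18.4],[0,0,-0.01]]
  ]
}}

```text
t: 3.15
tool_pos: [0.4683, -0.1811, 0.1193]
eef_rot: [-0.069, 0.998, -0.0, 0.0]
force: [0.1, -0.2, 0.5]
finger_gap: 0.094
finger_force: 0.0
```

```bash
python3 - <<'E'
from h import *
W,D=grab('wrist'),grab('side'); s=observe(); print(s['tool_pos'],s['force'])
m=np.hstack([cv2.resize(W['img'][130:420,130:430],(400,387)),cv2.resize(D['img'][210:340,170:304],(400,387),interpolation=cv2.INTER_CUBIC)])
cv2.imwrite('pics/w3.png',m)
E
```

```text
[ 0.46821005 -0.18107879  0.11922028] [-0.23971219  0.84913955 -0.4717148 ]
```

View pics/w3.png

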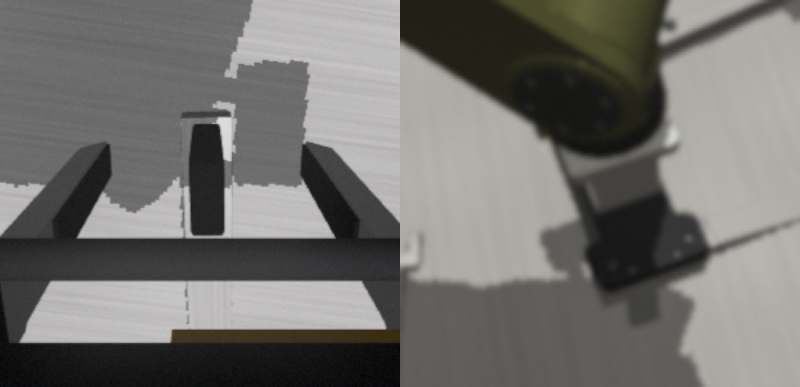

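The handle sits centred between the open fingers, about column 207 of the left crop, and the blade is aligned. Closing on it.

Emit:
{"fn": "carry_out", "kwargs": {
  "motion": [
    [[0,0,0],[0,0,0]],
    [[0,0,0],[0,0,0]],
    [[0,0,0],[0,0,0]],
    [[0,0,0],[0,0,0]],
    [[0,0,0],[0,0,0]],
    [[0,0,0],[0,0,0]],
    [[0,0,0],[0,0,0]],
    [[0,0,0],[0,0,0]]
  ],
  "hand": 0
}}

```text
t: 4.25
tool_pos: [0.468, -0.181, 0.1186]
eef_rot: [-0.07, 0.998, -0.0, -0.0]
force: [-0.1, -0.2, 0.2]
finger_gap: 0.0176
finger_force: 0.0
```

```bash
python3 - <<'E'
from h import *
W=grab('wrist'); s=observe(); print(s['t'],s['tool_pos'],s['finger_gap'],s['finger_force'],R.from_quat(s['eef_rot']).as_matrix().round(4).tolist())
g=W['img'].max(2).astype(int); 
# rear edges: column profile through handle
cc=285; print([(r,int(g[r,cc])) for r in range(205,312,2)])
for r in (212,214,216,222,224): print(r,onz(W,285,r,.061),onz(W,285,r,.012))
for r in (304,306,308): print(r,onz(W,285,r,.061))
E
```

```text
4.3 [ 0.46796931 -0.18097964  0.11860855] 0.013868544507833787 30.194797217845917 [[-0.9903, -0.1388, -0.0001], [-0.1388, 0.9903, 0.0], [0.0001, 0.0, -1.0]]
[(205, 118), (207, 116), (209, 122), (211, 119), (213, 110), (215, 67), (217, 66), (219, 128), (221, 129), (223, 85), (225, 29), (227, 35), (229, 32), (231, 29), (233, 30), (235, 31), (237, 35), (239, 30), (241, 30), (243, 25), (245, 30), (247, 27), (249, 26), (251, 28), (253, 31), (255, 29), (257, 31), (259, 29), (261, 28), (263, 26), (265, 27), (267, 26), (269, 28), (271, 31), (273, 26), (275, 31), (277, 27), (279, 25), (281, 24), (283, 27), (285, 22), (287, 25), (289, 27), (291, 27), (293, 25), (295, 27), (297, 26), (299, 28), (301, 26), (303, 23), (305, 23), (307, 81), (309, 35), (311, 31)]
212 [ 0.43276098 -0.18556197  0.061     ] [ 0.44581148 -0.18359938  0.012     ]
214 [ 0.43378256 -0.18541877  0.061     ] [ 0.44719057 -0.18340607  0.012     ]
216 [ 0.43480783 -0.18527505  0.061     ] [ 0.44857466 -0.18321205  0.012     ]
222 [ 0.43790608 -0.18484074  0.061     ] [ 0.45275719 -0.18262575  0.012     ]
224 [ 0.43894637 -0.18469492  0.061     ] [ 0.45416154 -0.18242889  0.012     ]
304 [ 0.48391684 -0.17839107  0.061     ]
306 [ 0.48513204 -0.17822072  0.061     ]
308 [ 0.48635203 -0.17804971  0.061     ]
```

Emit:
{"fn": "carry_out", "kwargs": {
  "motion": [
    [[0,0,1.5],[0,0,0]],
    [[0,0,4],[0,0,0]],
    [[0,0,5],[0,0,0]],
    [[0.3,3,5],[0,0,0.02]],
    [[0.6,7,5],[0,0,0.04]],
    [[0.9,11,5],[0,0,0.06]],
    [[1.2,15,5],[0,0,0.08]],
    [[1.6,19,5],[0,0,0.1]],
    [[1.8,21.5,5],[0,0,0.12]],
    [[2,23,5],[0,0,0.13]],
    [[2,23,5],[0,0,0.13]],
    [[2,23,5],[0,0,0.13]]
  ]
}}

```text
t: 5.8
tool_pos: [0.488, 0.0483, 0.1686]
eef_rot: [-0.134, 0.991, -0.0, -0.0]
force: [-0.2, 0.1, -1.1]
finger_gap: 0.0141
finger_force: 30.0
```

```bash
python3 - <<'E'
from h import *
W,D,S=grab('wrist'),grab('side'),grab('scene'); s=observe(); print(s['t'],s['tool_pos'],s['force'],s['finger_force'])
m=np.hstack([cv2.resize(S['img'][220:380,260:420],(400,400),interpolation=cv2.INTER_CUBIC),cv2.resize(D['img'][105:245,200:340],(400,400),interpolation=cv2.INTER_CUBIC)])
cv2.imwrite('pics/w4.png',m)
o=np.array([.6715,.0992,0]);a=.268;Rm=np.array([[np.cos(a),-np.sin(a),0],[np.sin(a),np.cos(a),0],[0,0,1]])
for p in [(-.022,-.063,.114),(.022,-.063,.114),(.022,.063,.114),(-.022,.063,.114),(.08,-.063,.02),(.08,.063,.02)]:
  q=o+Rm@p; u=proj(S,q);v=proj(D,q); print(p,((u-[260,220])*2.5).round(),((v-[200,105])*400/140+[400,0]).round())
E
```

```text
5.95 [0.48798583 0.04829519 0.16864535] [-0.7548589   1.20876656 -2.53419317] 29.972557425498962
(-0.022, -0.063, 0.114) [137. 149.] [701. 213.]
(0.022, -0.063, 0.114) [135. 198.] [745. 195.]
(0.022, 0.063, 0.114) [318. 215.] [666. 108.]
(-0.022, 0.063, 0.114) [312. 164.] [624. 124.]
(0.08, -0.063, 0.02) [123. 344.] [787. 247.]
(0.08, 0.063, 0.02) [301. 362.] [712. 164.]
```

View pics/w4.png

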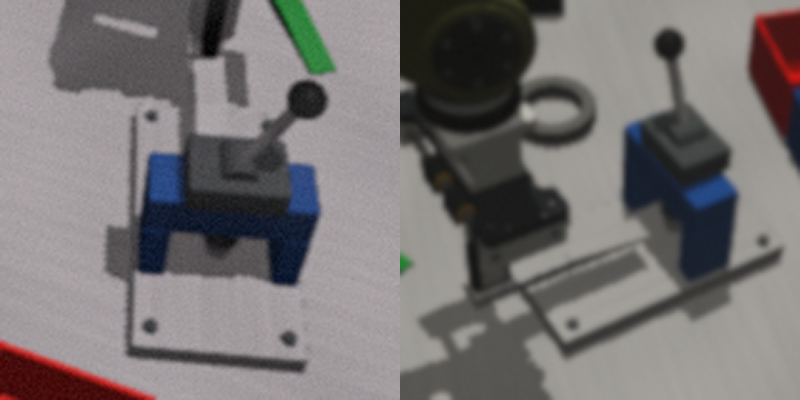

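Seen against the projected model, the stand sits about 2–3 mm off my estimate, so I'm using origin (0.670, 0.102). The feeler is held flat above the bed with its nose short of the gantry. Next I lower it and move the nose to just before the plunger axis.

Emit:
{"fn": "carry_out", "kwargs": {
  "motion": [
    [[-0.1,0.35,0],[0,0,0]],
    [[-0.1,0.35,-1.5],[0,0,0]],
    [[-0.1,0.35,-2.6],[0,0,0]],
    [[-0.1,0.35,-2.8],[0,0,0]],
    [[-0.1,0.35,-2.8],[0,0,0]],
    [[0.9,0.62,-2.8],[0,0,0]],
    [[1.9,0.9,-2.8],[0,0,0]],
    [[2.9,1.17,-2.8],[0,0,0]],
    [[3.6,1.4,-2.8],[0,0,0]],
    [[3.6,1.4,-2.8],[0,0,0]],
    [[3.6,1.4,-2.8],[0,0,0]]
  ]
}}

```text
t: 7.32
tool_pos: [0.5238, 0.063, 0.1405]
eef_rot: [-0.134, 0.991, 0.0, -0.0]
force: [-0.3, 0.7, -1.6]
finger_gap: 0.014
finger_force: 30.0
```

```bash
python3 - <<'E'
from h import *
W,D,S=grab('wrist'),grab('side'),grab('scene'); s=observe(); print(s['t'],s['tool_pos'],s['force'],s['moment'],s['finger_force'])
m=np.hstack([cv2.resize(S['img'][240:340,300:400],(400,400),interpolation=cv2.INTER_CUBIC),cv2.resize(D['img'][140:240,230:330],(400,400),interpolation=cv2.INTER_CUBIC)])
cv2.imwrite('pics/w5.png',m)
E
```

```text
7.475 [0.52381094 0.06295993 0.14066654] [ 0.38182179 -1.88588857 -1.59789759] [ 0.05609069 -0.01535416  0.01965171] 29.972718358039856
```

View pics/w5.png

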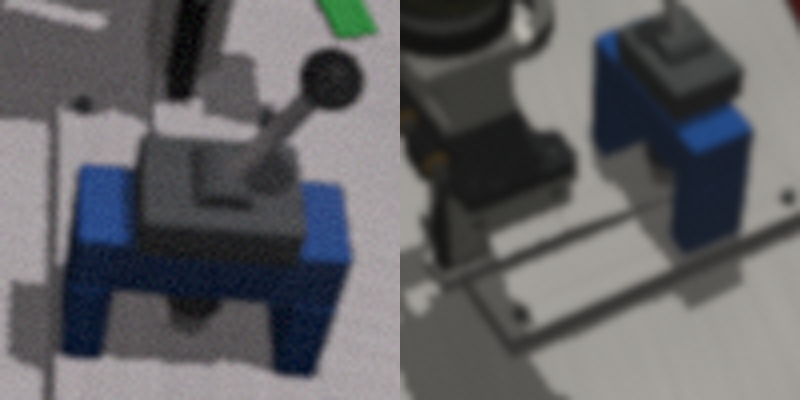

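The blade is over the bed, pointing between the posts and about 2 mm clear, with the nose at the plunger. Lowering in small steps.

Emit:
{"fn": "carry_out", "kwargs": {
  "motion": [
    [[0,0,-0.05],[0,0,0]],
    [[0,0,-0.1],[0,0,0]],
    [[0,0,-0.15],[0,0,0]],
    [[0,0,-0.15],[0,0,0]],
    [[0,0,-0.15],[0,0,0]],
    [[0,0,-0.15],[0,0,0]]
  ]
}}

```text
t: 8.22
tool_pos: [0.524, 0.063, 0.1392]
eef_rot: [-0.134, 0.991, -0.0, 0.0]
force: [0.3, -0.7, -3.1]
finger_gap: 0.0141
finger_force: 30.0
```

Emit:
{"fn": "carry_out", "kwargs": {
  "motion": [
    [[0,0,-0.03],[0,0,0]],
    [[0,0,-0.05],[0,0,0]],
    [[0,0,-0.05],[0,0,0]],
    [[0,0,-0.05],[0,0,0]],
    [[0,0,-0.05],[0,0,0]]
  ]
}}

```text
t: 8.85
tool_pos: [0.524, 0.063, 0.1387]
eef_rot: [-0.134, 0.991, -0.0, 0.0]
force: [1.0, 0.2, -1.3]
finger_gap: 0.0139
finger_force: 30.0
```

Emit:
{"fn": "carry_out", "kwargs": {
  "motion": [
    [[0,0,0],[0,0,0]],
    [[0,0,0],[0,0,0]],
    [[0,0,0],[0,0,0]],
    [[0,0,0],[0,0,0]],
    [[0,0,0],[0,0,0]]
  ],
  "hand": 4
}}

```text
t: 9.48
tool_pos: [0.524, 0.063, 0.1387]
eef_rot: [-0.134, 0.991, -0.0, 0.0]
force: [-0.6, 0.6, 0.0]
finger_gap: 0.0402
finger_force: 0.0
```

```bash
python3 - <<'E'
from h import *
W,S=grab('wrist'),grab('scene'); s=observe(); print(s['t'],s['tool_pos'],s['force'],s['finger_gap'])
m=np.hstack([cv2.resize(S['img'][240:340,300:400],(400,400),interpolation=cv2.INTER_CUBIC),cv2.resize(W['img'][130:420,130:430],(400,387))[:400].copy() if 0 else cv2.resize(W['img'][130:420,130:420],(400,400))])
cv2.imwrite('pics/w6.png',m)
fs=[]
for _ in range(10): grab_frame('side'); fs.append(observe()['force'])
print(np.mean(fs,0),np.std(fs,0))
E
```

```text
9.575 [0.52398451 0.06299912 0.13865166] [-0.63626597  0.00459383  0.80788139] 0.04018395300185014
[-0.1507209   0.00071386 -0.17361929] [0.61787381 0.40318305 0.54284885]
```

View pics/w6.png

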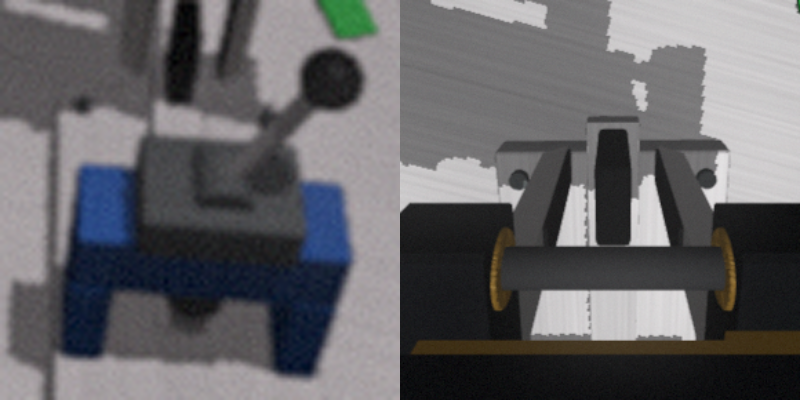

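In the wrist crop the blade (columns 588–638) is centred between the bed edges (499–728) and square to them. The feeler rests flat on the bed, released. I regrip at this exact height and start sliding.

Emit:
{"fn": "carry_out", "kwargs": {
  "motion": [
    [[0,0,0],[0,0,0]],
    [[0,0,0],[0,0,0]],
    [[0,0,0],[0,0,0]],
    [[0,0,0],[0,0,0]],
    [[0,0,0],[0,0,0]],
    [[0,0,0],[0,0,0]]
  ],
  "hand": 0
}}

```text
t: 10.82
tool_pos: [0.524, 0.063, 0.1386]
eef_rot: [-0.134, 0.991, 0.0, -0.0]
force: [0.0, 0.1, 0.5]
finger_gap: 0.0142
finger_force: 30.0
```

```bash
cat > fm.py <<'E'
from h import *
fs=[]
for _ in range(6): grab_frame('side'); s=observe(); fs.append(s['force'])
F=np.mean(fs,0); a=.2688; u=np.array([np.cos(a),np.sin(a),0]); o=np.array([.670,.102,0])
print('t',s['t'],'drag',-F@u,'F',F.round(2),'pos',s['tool_pos'].round(4),'nose x',(s['tool_pos']-o)@u+.15,'grip',s['finger_force'],s['finger_gap'])
E
python3 - <<'E'
from h import *
W=grab('wrist')
r=lambda y:130+y*290/400; c=lambda x:130+(x-400)*290/400
print(onz(W,c(613),r(118),.032),onz(W,c(613),r(122),.032)); print(onz(W,c(613),r(141),.02),onz(W,c(613),r(150),.02))
print(observe()['tool_pos'])
E
python3 fm.py
```

```text
[0.50481572 0.05779068 0.032     ] [0.50677648 0.05833071 0.032     ]
[0.52022131 0.06204306 0.02      ] [0.52507441 0.06337968 0.02      ]
[0.52398182 0.06300675 0.13861254]
t 11.175 drag -0.1244036387738625 F [ 0.17 -0.16  0.15] pos [0.524  0.063  0.1387] nose x -0.0011272378573505548 grip 29.999146163463593 0.013738436929604924
```

Emit:
{"fn": "carry_out", "kwargs": {
  "motion": [
    [[0.19,0.05,0],[0,0,0]],
    [[0.39,0.11,0],[0,0,0]],
    [[0.58,0.16,0],[0,0,0]],
    [[0.77,0.21,0],[0,0,0]],
    [[0.96,0.27,0],[0,0,0]],
    [[1.16,0.32,0],[0,0,0]],
    [[1.35,0.37,0],[0,0,0]],
    [[1.54,0.42,0],[0,0,0]],
    [[1.74,0.48,0],[0,0,0]],
    [[1.93,0.53,0],[0,0,0]],
    [[1.93,0.53,0],[0,0,0]]
  ]
}}

```text
t: 12.55
tool_pos: [0.5436, 0.0684, 0.1387]
eef_rot: [-0.134, 0.991, 0.0, 0.0]
force: [0.9, -0.2, -0.3]
finger_gap: 0.0139
finger_force: 30.0
```

```bash
python3 fm.py
```

```text
t 12.85 drag -0.7153688484011275 F [ 0.63  0.4  -0.28] pos [0.5433 0.0683 0.1387] nose x 0.01892362151576943 grip 29.998879730701447 0.013823189138764354
```

Emit:
{"fn": "carry_out", "kwargs": {
  "motion": [
    [[0.19,0.05,0],[0,0,0]],
    [[0.39,0.11,0],[0,0,0]],
    [[0.58,0.16,0],[0,0,0]],
    [[0.77,0.21,0],[0,0,0]]
  ]
}}

```text
t: 13.35
tool_pos: [0.5501, 0.0702, 0.1386]
eef_rot: [-0.134, 0.991, -0.0, -0.002]
force: [-15.3, -3.8, 10.8]
finger_gap: 0.0141
finger_force: 30.0
```

```bash
python3 fm.py
```

```text
t 13.65 drag 10.690819959004106 F [-10.35  -2.67   7.  ] pos [0.5503 0.0702 0.1386] nose x 0.026188472968227877 grip 30.001443028450012 0.01376993141346753
```

Drag jumped to about 10.7 N, but with 7 N of vertical load, so the hand is pressing down and some of the drag is false. I'll ease the hand up slightly and re-read before letting go.

Emit:
{"fn": "carry_out", "kwargs": {
  "motion": [
    [[0,0,0.02],[0,0,0]],
    [[0,0,0.04],[0,0,0]],
    [[0,0,0.04],[0,0,0]]
  ]
}}

```text
t: 14.02
tool_pos: [0.5504, 0.0703, 0.1386]
eef_rot: [-0.134, 0.991, -0.0, -0.001]
force: [-7.6, -2.2, 1.9]
finger_gap: 0.0137
finger_force: 30.0
```

```bash
python3 fm.py
```

```text
t 14.325 drag 7.165034019940379 F [-6.89 -1.96  2.62] pos [0.5504 0.0702 0.1387] nose x 0.026232548324504196 grip 30.000390708446503 0.013507527602021363
```

Emit:
{"fn": "carry_out", "kwargs": {
  "motion": [
    [[0,0,0.02],[0,0,0]],
    [[0.05,0.01,0.02],[0,0,0]],
    [[0.1,0.03,0.02],[0,0,0]],
    [[0.1,0.03,0.02],[0,0,0]]
  ]
}}

```text
t: 14.82
tool_pos: [0.5511, 0.0705, 0.1388]
eef_rot: [-0.134, 0.991, -0.0, -0.002]
force: [-10.2, -3.0, 3.5]
finger_gap: 0.0141
finger_force: 30.0
```

```bash
python3 fm.py
```

```text
t 15.125 drag 9.933059520926111 F [-9.5  -2.91  3.35] pos [0.5511 0.0705 0.1387] nose x 0.0269804973978017 grip 30.00075191259384 0.014064333548137638
```

Drag is about 9.9 N with only slight vertical load, so I let go.

Emit:
{"fn": "carry_out", "kwargs": {
  "motion": [
    [[0,0,0.02],[0,0,0]],
    [[0,0,0.02],[0,0,0]],
    [[0,0,0.02],[0,0,0]],
    [[0,0,0.02],[0,0,0]],
    [[0,0,0.02],[0,0,0]]
  ],
  "hand": 4
}}

```text
t: 15.75
tool_pos: [0.552, 0.0707, 0.1394]
eef_rot: [-0.134, 0.991, -0.0, 0.0]
force: [0.4, -0.1, -0.2]
finger_gap: 0.0403
finger_force: 0.0
```

```bash
python3 fm.py; python3 - <<'E'
from h import *
W=grab('wrist');cv2.imwrite('pics/w7.png',W['img']); g=W['img'].max(2)
print([(r,int(g[r,284])) for r in range(206,316,2)])
E
```

```text
t 16.05 drag 0.06000278424726347 F [-0.06 -0.02 -0.15] pos [0.552  0.0707 0.1395] nose x 0.027919691707686267 grip 0.0 0.04013155172752773
[(206, 122), (208, 125), (210, 123), (212, 86), (214, 68), (216, 81), (218, 127), (220, 113), (222, 37), (224, 34), (226, 32), (228, 29), (230, 29), (232, 34), (234, 31), (236, 33), (238, 30), (240, 30), (242, 32), (244, 30), (246, 31), (248, 32), (250, 35), (252, 35), (254, 42), (256, 37), (258, 37), (260, 35), (262, 39), (264, 40), (266, 37), (268, 38), (270, 38), (272, 38), (274, 39), (276, 38), (278, 38), (280, 38), (282, 40), (284, 37), (286, 37), (288, 33), (290, 38), (292, 36), (294, 37), (296, 36), (298, 35), (300, 40), (302, 33), (304, 76), (306, 199), (308, 136), (310, 42), (312, 43), (314, 45)]
```

Released: no finger force, and the feeler stayed put. I raise straight up, close the fingers, and go to the lever's +y side.

Emit:
{"fn": "carry_out", "kwargs": {
  "motion": [
    [[0,0,1],[0,0,0]],
    [[0,0,3],[0,0,0]],
    [[0,0,6],[0,0,0]],
    [[0,0,10],[0,0,0]],
    [[0,0,14],[0,0,0]],
    [[0,0,18],[0,0,0]],
    [[0,0,21],[0,0,0]],
    [[0,0,22],[0,0,0]],
    [[0,0,22],[0,0,0]]
  ]
}}

```text
t: 17.23
tool_pos: [0.5519, 0.0707, 0.3594]
eef_rot: [-0.134, 0.991, -0.0, 0.0]
force: [-0.2, -0.0, 0.1]
finger_gap: 0.0401
finger_force: 0.0
```

Emit:
{"fn": "carry_out", "kwargs": {
  "motion": [
    [[1,3,0],[0,0,0]],
    [[3,6,0],[0,0,0]],
    [[5,9,0],[0,0,0]],
    [[8,11,0],[0,0,0]],
    [[9.6,11.5,0],[0,0,0]],
    [[9.6,11.5,-2],[0,0,0]],
    [[9.6,11.5,-4.5],[0,0,0]],
    [[9.6,11.5,-6.2],[0,0,0]],
    [[9.6,11.5,-6.2],[0,0,0]],
    [[9.6,11.5,-6.2],[0,0,0]]
  ],
  "hand": 0
}}

```text
t: 18.48
tool_pos: [0.6482, 0.1857, 0.2983]
eef_rot: [-0.134, 0.991, 0.0, 0.001]
force: [0.6, -1.0, -0.3]
finger_gap: 0.0002
finger_force: 0.0
```

```bash
python3 - <<'E'
from h import *
S,D=grab('scene'),grab('side'); s=observe(); print(s['t'],s['tool_pos'],s['force'],s['finger_gap'])
m=np.hstack([cv2.resize(S['img'][200:340,280:420],(400,400),interpolation=cv2.INTER_CUBIC),cv2.resize(D['img'][90:230,230:370],(400,400),interpolation=cv2.INTER_CUBIC)])
cv2.imwrite('pics/w8.png',m)
E
```

```text
18.575 [0.64815658 0.18571645 0.29851029] [ 0.23540635 -0.28044107 -0.57447745] 0.0005492975222105821
```

View pics/w8.png

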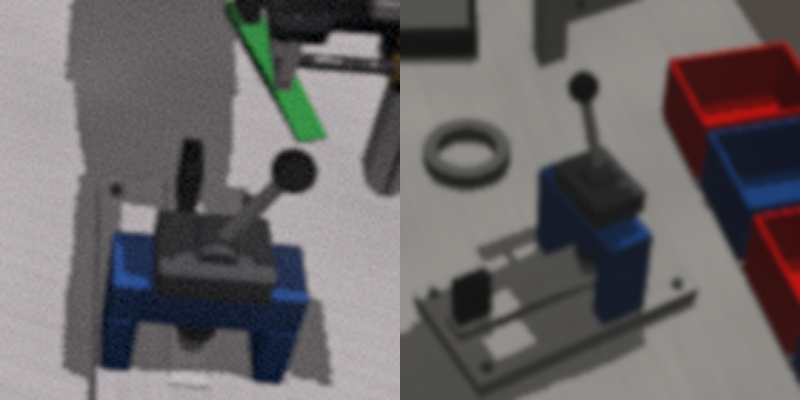

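The lever ball is at (293,170) in the scene crop, with the closed fingertips about 40 mm to its +y side at (380,180). The feeler lies in place under the plunger. Sweeping now along the stand's −y.

Emit:
{"fn": "carry_out", "kwargs": {
  "motion": [
    [[0.3,-1,-0.3],[0,0,0]],
    [[0.5,-1.9,-0.3],[0,0,0]],
    [[0.75,-2.7,-0.3],[0,0,0]],
    [[0.95,-3.5,-0.3],[0,0,0]],
    [[1.2,-4.3,-0.3],[0,0,0]],
    [[1.4,-5.1,-0.3],[0,0,0]],
    [[1.6,-5.9,-0.3],[0,0,0]],
    [[1.85,-6.7,-0.3],[0,0,0]],
    [[2.1,-7.5,-0.3],[0,0,0]],
    [[2.3,-8.3,-0.3],[0,0,0]],
    [[2.45,-8.8,-0.3],[0,0,0]],
    [[2.45,-8.8,-0.3],[0,0,0]]
  ]
}}

```text
t: 20.08
tool_pos: [0.6726, 0.0973, 0.2944]
eef_rot: [-0.134, 0.991, -0.0, 0.0]
force: [0.4, 0.2, 0.0]
finger_gap: 0.0005
finger_force: 0.0
```

```bash
cat > lk.py <<'E'
from h import *
S,D=grab('scene'),grab('side'); s=observe(); print(s['t'],s['tool_pos'],s['force'])
o=np.array([.6697,.1031,.136]);a=.2688;y=np.array([-np.sin(a),np.cos(a),0])
for n,f in(('S',S),('D',D)):
  for v in (0,.8,.9,1.0):
    t=.5-v; print(n,v,proj(f,o+.08*(np.sin(t)*y+np.array([0,0,np.cos(t)]))).round(1),end=' ')
  g=f['img'].max(2); m=(g<60).astype(np.uint8); p=proj(f,o+.08*(np.sin(-.45)*y+np.array([0,0,np.cos(-.45)])))
  k=np.zeros_like(m); cv2.circle(k,tuple(int(q) for q in p),28,1,-1)
  c=cv2.HoughCircles(cv2.medianBlur(cv2.cvtColor(f['img'],cv2.COLOR_BGR2GRAY),3),cv2.HOUGH_GRADIENT,1,5,param1=80,param2=9,minRadius=6,maxRadius=13)
  if c is not None: print('\n circles',[q.round(1).tolist() for q in c[0] if np.hypot(*(q[:2]-p))<25 and g[int(q[1]),int(q[0])]<70][:6])
E
python3 lk.py
```

```text
20.175 [0.67250695 0.09773916 0.29454926] [ 0.12526825  0.38795371 -0.12833871]
S 0 [384.4 259.3] S 0.8 [346.4 253.5] S 0.9 [341.6 254.3] S 1.0 [336.9 255.3] 
 circles [[340.5, 256.5, 7.400000095367432], [357.5, 255.5, 8.800000190734863], [339.5, 279.5, 10.199999809265137], [347.5, 268.5, 6.300000190734863]]
D 0 [291.5 120.4] D 0.8 [306.  133.3] D 0.9 [307.8 136.2] D 1.0 [309.4 139.2] 
 circles []
```

The ball at scene (340.5, 256.5) puts the lever at about 0.92. I nudge it a little further, watching the force.

Emit:
{"fn": "carry_out", "kwargs": {
  "motion": [
    [[0.03,-0.1,0],[0,0,0]],
    [[0.05,-0.2,0],[0,0,0]],
    [[0.08,-0.3,0],[0,0,0]],
    [[0.08,-0.3,0],[0,0,0]]
  ]
}}

```text
t: 20.68
tool_pos: [0.6733, 0.0947, 0.2944]
eef_rot: [-0.134, 0.991, 0.0, -0.0]
force: [-0.3, 0.6, -0.4]
finger_gap: 0.0001
finger_force: 0.3
```

```bash
python3 lk.py
```

```text
20.775 [0.67327544 0.09469452 0.29444292] [ 0.51173745  0.31104297 -0.07345023]
S 0 [384.4 259.3] S 0.8 [346.4 253.5] S 0.9 [341.6 254.3] S 1.0 [336.9 255.3] 
 circles [[339.5, 256.5, 7.400000095367432], [355.5, 253.5, 10.199999809265137], [337.5, 273.5, 9.100000381469727]]
D 0 [291.5 120.4] D 0.8 [306.  133.3] D 0.9 [307.8 136.2] D 1.0 [309.4 139.2] 
 circles [[299.5, 149.5, 8.0]]
```

Emit:
{"fn": "carry_out", "kwargs": {
  "motion": [
    [[0.03,-0.1,0],[0,0,0]],
    [[0.05,-0.2,0],[0,0,0]],
    [[0.05,-0.2,0],[0,0,0]],
    [[0.05,-0.2,0],[0,0,0]]
  ]
}}

```text
t: 21.28
tool_pos: [0.6738, 0.0926, 0.2945]
eef_rot: [-0.134, 0.991, -0.0, 0.0]
force: [-0.3, 0.3, 0.2]
finger_gap: 0.0008
finger_force: 0.1
```

Emit:
{"fn": "carry_out", "kwargs": {
  "motion": [
    [[0.03,-0.1,0],[0,0,0]],
    [[0.05,-0.2,0],[0,0,0]],
    [[0.05,-0.2,0],[0,0,0]]
  ]
}}

```text
t: 21.65
tool_pos: [0.6742, 0.0912, 0.2944]
eef_rot: [-0.134, 0.991, 0.001, -0.0]
force: [-1.3, 4.4, -0.4]
finger_gap: 0.0006
finger_force: 2.4
```

```bash
python3 lk.py
```

```text
21.75 [0.6741984  0.09121991 0.29439146] [-1.37352667  5.22371288 -1.13983919]
S 0 [384.4 259.3] S 0.8 [346.4 253.5] S 0.9 [341.6 254.3] S 1.0 [336.9 255.3] 
 circles [[337.5, 257.5, 7.400000095367432], [353.5, 254.5, 8.800000190734863]]
D 0 [291.5 120.4] D 0.8 [306.  133.3] D 0.9 [307.8 136.2] D 1.0 [309.4 139.2] 
 circles [[298.5, 152.5, 10.199999809265137]]
```

Stop felt: 5 N, with the ball at scene (337.5, 257.5), about 1.0. Backing off to +y, then up and away.

Emit:
{"fn": "carry_out", "kwargs": {
  "motion": [
    [[-0.3,1,0],[0,0,0]],
    [[-0.5,2,0.5],[0,0,0]],
    [[-0.5,2,4],[0,0,0]],
    [[-0.5,2,8],[0,0,0]],
    [[-3,2,10],[0,0,0]],
    [[-7,0,10],[0,0,0]],
    [[-11,0,10],[0,0,0]],
    [[-15,0,10],[0,0,0]],
    [[-15,0,10],[0,0,0]],
    [[-15,0,10],[0,0,0]]
  ]
}}

```text
t: 23.0
tool_pos: [0.5247, 0.091, 0.395]
eef_rot: [-0.134, 0.991, -0.0, 0.001]
force: [0.7, -0.6, 0.3]
finger_gap: 0.0004
finger_force: 0.0
```

```bash
python3 lk.py; python3 - <<'E'
from h import *
D=grab('side'); g=D['img'].max(2)
a=.2688;u=np.array([np.cos(a),np.sin(a),0]); o=np.array([.6697,.1031,0])
c=proj(D,o-u*.1225+[0,0,.055]); print('expected handle px',c)
x,y=c.astype(int); m=np.zeros(g.shape,np.uint8); m[y-22:y+22,x-20:x+20]=(g[y-22:y+22,x-20:x+20]<45)
n,l,st,ce=cv2.connectedComponentsWithStats(m); i=1+st[1:,4].argmax(); print(st[i],ce[i])
E
```

```text
23.1 [0.52498765 0.09081743 0.39433791] [ 0.61693402 -0.74861611 -0.07937311]
S 0 [384.4 259.3] S 0.8 [346.4 253.5] S 0.9 [341.6 254.3] S 1.0 [336.9 255.3] 
 circles [[339.5, 258.5, 12.399999618530273]]
D 0 [291.5 120.4] D 0.8 [306.  133.3] D 0.9 [307.8 136.2] D 1.0 [309.4 139.2] 
 circles [[297.5, 149.5, 8.800000190734863], [308.5, 153.5, 8.800000190734863], [311.5, 139.5, 6.300000190734863]]
expected handle px [254.38757713 193.69076423]
[249 185  12  19 179] [254.56424581 193.79888268]
```

```bash
python3 -c "
from workcell import *
print(job_done())"
```

```text
the job is handed in; nothing more can be done
None
```

I handed the job in at about 23 s: the feeler lies flat under the plunger and was let go at about 9.9 N measured drag, some of it from a slight downward press. The lock lever is over against its stop and the arm is clear of everything; the can was left alone, and the judge's verdict wasn't shown.

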